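Shut the lid of the vial heater and start it

ROBOT

A 7-joint arm with a two-finger parallel gripper is mounted at the origin on the work surface. World frame = base frame: x ahead of the robot, y to its left, z up, the work surface at z = 0. Lengths are in m, angles in rad, forces in N, time in s.
With the tool pointing down it reaches from about 0.425 to 0.875 m from the base axis. Payload 4.7 kg.
Tool frame: the origin (TCP) lies midway between the tips of the shut fingers; the grasp point (between the pads) lies 19 mm behind it; z points along the fingers, y is the line along which they close (so a half turn about z gives the same grasp; the last joint's range is limited). The gripper opens to 87 mm and grips with 3 to 60 N. Pads are 19 mm wide; open, the fingers measure 117 mm over their backs; the gripper's body (75 mm by 190 mm) begins 51 mm behind the grasp point.
Start: joints at [1.317, 0.321, -0.07, 1.45, 0.023, 1.371, -0.057], TCP at [0.172, -0.627, 0.223] pointing down, gripper open.
Joint ranges: [-2.86, 2.86], [-0.3, 2.09], [-1.38, 1.24], [0.06, 2.45], [-1.56, 4.7], [0.09, 2.05], [-2.69, 2.69]. Speed limits (rad/s): [2.57, 2.57, 3.14, 3.14, 3.14, 3.14, 3.14].

INTERFACE

Orientations are given as a rotation vector (axis times angle).
In Python, from bench import ctrl, get_image, calibration gives the robot as it stands.
- The arm moves only by the tool apply_moves, never from a script. Its arguments are lists of equal length, an entry for each row: "dp": the shift along the tool's x, y, z in m, a list of three; "twist": the turn, a rotation vector about the tool's x, y, z in rad, a list of three; "fingers": the closure, from 0 (fully open) to 1 (shut). In form: {"dp": [[dx, dy, dz], ...], "twist": [[ax, ay, az], ...], "fingers": [fingers, ...]}. A call has 1 to 10 rows; each row shifts and turns the commanded pose from where the row before left it, along the tool's axes as they then stand; what a row does not reach is not made up. A row lasts 1/10 s, in which the tool goes at most 50 mm and 8.59 degrees, less where a joint would pass 70% of its speed; a pose out of reach is approached as far as the arm can. A call is refused whole if a number of a shift passes 0.05 or a number of a turn 0.15, either way. A call with a gripper value outside its range is refused whole. The fingers move at their own pace and stop on an object; "newtons" is the grip in N (left out, the last holds). Time passes only in rows, so rows that do not move let the fingers close. It gives the time, the measured TCP pose, the force, the opening and the grip force at its end, in the units of the state.
- ctrl.get_state(): the state, without advancing time (a new reading comes with each control period).
- get_image(name): name is "scene" or "top" or "wrist"; returns the picture (480x640x3 uint8, red, green, blue); there is no depth.
- calibration(name): a dict with "fx", "fy", "cx", "cy" (pixels), "eye" and "attitude" of the camera in the world; the wrist camera has in their place "hand_eye" (4x4, takes a point from camera to tool coordinates, whose origin is the TCP and whose axes are the flange's). Camera axes: x right, y up, looking along -z (the intrinsics and any distortion apply to the point x, -y, -z); pixel columns grow to the right and rows downward; lengths in m; the calibration is good to about 2 mm. A picture is of the moment at which its call begins: read the wrist's pose just before it. calibration takes no time and is no camera call.
- ctrl.close_job(): hands the job in; it is judged then, once.
The state is a dict: "time": time; "joint_positions": joint angles; "qd": joint speeds; "joint_torque": joint torques, N m; "position": TCP position; "tool_rot": TCP orientation; "ft_force": force on the tool from outside, world axes, zero at the start; "torque": the same for the moment, N m; "grip_width": opening from 0.0 (shut) to 1.0 (fully open); "grip_force": force on a finger pad.
Only numpy, scipy, OpenCV 4.12 (cv2) and the standard library are available. Lean on these libraries where they do the work, as an engineer would, in place of code of your own. Each camera call takes 0.05 s, during which the arm holds its last target. There are 200 camera calls.

TASK

Two dry-block heaters stand open on the bench; vials are in only one of them. With your fingertips push the lid of the heater with the vials down gently until it is fully shut, without slamming it, then press that heater's large start button all the way down and let it spring back. Leave the small stop buttons, the empty heater and its open lid as they are, and do not pick up or disturb the vials or anything else on the bench.

Things in the scene. Friction and masses are not known exactly. Their poses are not given: they have to be found in the camera images.
- loaded: the heater that holds the three vials: white dry-block heater fixed to the bench, 240 mm deep (its x, front to rear) by 170 mm wide (its y, to the robot's left), origin at the centre of its underside. In front (x -120 to -42 mm) a console 62 mm high with two white buttons; behind it an open well, walls 95 mm high, holding an aluminium block (top at 55 mm, four holes)
- loaded_lid (a joint): its grey lid, 160 mm long, 170 wide, 12 thick, hinged along the rear top edge of the well. Angle in rad: 0 fully shut (level), 1.57 upright; it closes towards the heater's front. A stiff hinge holds it at any angle; 2 to 6 N near its free edge moves it. A black lip 50 mm wide stands out 13 mm from the middle of its free edge
- loaded_lid_hinge (a point): middle of that lid's hinge axis (axis along the heater's y), at heater x 118, y 0, z 95 mm; the lid's underside lies 1 mm and its outer (upper) face 13 mm from the hinge axis, measured square to the lid
- loaded_lid_edge (a point): middle of the free edge of that lid, on its outer face, 159 mm from the hinge (when shut it is at heater x -41, z 108 mm)
- loaded_start (a joint): travel of that heater's large round start button, m: 0 out, 0.006 fully down; it springs back, fully down takes 5 N
- loaded_start_top (a point): centre of the top of the large start button, 26 mm across, at the left of the console (heater x -88, y +45, z 82 mm), in a black collar
- loaded_stop (a joint): travel of that heater's small round stop button, m: 0 out, 0.006 fully down
- loaded_stop_top (a point): centre of the top of the small stop button, 16 mm across, 65 mm to the right of the start button (heater x -88, y -20, z 82 mm)
- spare: the other heater, of the same make, whose block is empty: white dry-block heater fixed to the bench, 240 mm deep (its x, front to rear) by 170 mm wide (its y, to the robot's left), origin at the centre of its underside. In front (x -120 to -42 mm) a console 62 mm high with two white buttons; behind it an open well, walls 95 mm high, holding an aluminium block (top at 55 mm, four holes)
- spare_lid (a joint): its grey lid, 160 mm long, 170 wide, 12 thick, hinged along the rear top edge of the well. Angle in rad: 0 fully shut (level), 1.57 upright; it closes towards the heater's front. A stiff hinge holds it at any angle; 2 to 6 N near its free edge moves it. A black lip 50 mm wide stands out 13 mm from the middle of its free edge
- spare_lid_hinge (a point): middle of that lid's hinge axis (axis along the heater's y), at heater x 118, y 0, z 95 mm; the lid's underside lies 1 mm and its outer (upper) face 13 mm from the hinge axis, measured square to the lid
- spare_lid_edge (a point): middle of the free edge of that lid, on its outer face, 159 mm from the hinge (when shut it is at heater x -41, z 108 mm)
- spare_start (a joint): travel of that heater's large round start button, m: 0 out, 0.006 fully down; it springs back, fully down takes 5 N
- spare_stop (a joint): travel of that heater's small round stop button, m: 0 out, 0.006 fully down
- vial0: amber glass vial with a black cap, 24 mm across, 60 mm tall, standing loose in a hole of the block of the heater to be started, its top 9 to 10 mm below the rim of the well; origin at the centre of its underside
- vial1: amber glass vial with a black cap, 24 mm across, 60 mm tall, standing loose in a hole of the block of the heater to be started, its top 9 to 10 mm below the rim of the well; origin at the centre of its underside
- vial2: amber glass vial with a black cap, 24 mm across, 60 mm tall, standing loose in a hole of the block of the heater to be started, its top 9 to 10 mm below the rim of the well; origin at the centre of its underside
- reagent_bottle: amber bottle with a blue cap, 60 mm across, 130 mm tall; loose, a bystander. Origin at the centre of its underside
- jar: white lidded jar, 48 mm across, 70 mm tall, behind and between the heaters; loose, a bystander. Origin at the centre of its underside
- stopper: black rubber stopper, 24 mm across and tall, in the gap between the heaters; loose, a bystander. Origin at the centre of its underside
- beaker: clear glass beaker, 60 mm across, 75 mm tall; loose, a bystander. Origin at the centre of its underside
- spatula: steel laboratory spatula lying flat, 160 mm long, 5 mm thick; loose, a bystander. Origin in mid-length, on its underside
- dish: flat covered glass dish, 60 mm across, 14 mm high; loose, a bystander. Origin at the centre of its underside
- crucible: small white ceramic bowl, 40 mm across, 30 mm high; loose, a bystander. Origin at the centre of its underside

How it is judged:
By the outcome, as a careful person would: the job done as asked, in the order asked, and still so for the second after the job is handed in, with the robot touching nothing.
It also fails if it takes over 43 s, if anything falls off the work surface, if the arm or the gripper's body presses on something with over 40 N, if the wrist force passes 120 N, or if a joint passes its speed limit or range.

## Working session

There is one attempt and no reset: what is moved stays moved. The work goes in short steps, Python scripts to look and compute and a tool call to move; the robot and the scene stay as the last step left them, time stands still between calls to the robot, and variables do not carry over. Pictures are saved under pics/ and viewed, at most 10 in all, crops included, and the job is handed in when it is done.

Besides the shell and the picture viewer there is one more tool, called after "Request:" in YAML: its name, and indented under it one key for each argument. apply_moves: Moves the arm, as the interface text tells. Its arguments: {"type":"object","properties":{"dp":{"type":"array"},"twist":{"type":"array"},"fingers":{"type":"array"},"newtons":{"type":"number"}},"required":["dp","twist","fingers"]}

```bash
mkdir -p pics; python3 - <<'E'
from bench import ctrl,get_image,calibration
import cv2
for n in ("scene","top"):
    cv2.imwrite(f"pics/{n}0.png",get_image(n)[:,:,::-1]); print(n,calibration(n))
print(calibration("wrist"))
print(ctrl.get_state())
E
```

```text
scene {'fx': 446.67806666254876, 'fy': 446.67806666254876, 'cx': 322.289128753044, 'cy': 239.97555217544107, 'eye': array([0.97939131, 0.61283194, 1.00275894]), 'attitude': array([0.24547111, 0.85619229, 2.45132195])}
top {'fx': 514.5939953955411, 'fy': 514.5939953955411, 'cx': 313.9285706173693, 'cy': 236.8345161476301, 'eye': array([0.39563654, 0.00454717, 1.20254965]), 'attitude': array([ 0.0973921 , -0.1217869 , -1.58926704])}
{'fx': 359.2423219384011, 'fy': 359.2423219384011, 'cx': 321.13313143021804, 'cy': 237.9276217853836, 'hand_eye': array([[ 1.40640079e-04,  9.68782249e-01,  2.47913158e-01,
         6.73705959e-02],
       [ 9.99999989e-01, -1.48799381e-04,  1.41748111e-05,
         2.41688023e-04],
       [ 5.06216299e-05,  2.47913153e-01, -9.68782259e-01,
        -1.60852944e-01],
       [ 0.00000000e+00,  0.00000000e+00,  0.00000000e+00,
         1.00000000e+00]])}
{'time': 0.1, 'joint_positions': array([ 1.31708033,  0.32180209, -0.07007455,  1.45153042,  0.02258619,
        1.37079961, -0.05688723]), 'qd': array([ 3.05645271e-05, -1.02317802e-03,  3.79480337e-05, -2.83358768e-03,
       -2.22561320e-04,  1.60697788e-03, -1.48543970e-03]), 'joint_torque': array([-5.93198965e-04, -4.92573774e+01, -4.06093905e-01, -3.13401997e+01,
       -6.42250967e-02,  3.94282106e-02,  7.34303831e-05]), 'position': array([ 0.17183006, -0.62637152,  0.22154757]), 'tool_rot': array([-3.11175333e+00, -4.19241173e-01,  4.93181120e-04]), 'ft_force': array([-0.64212722, -0.27671232, -0.44884222]), 'torque': array([ 0.00883242, -0.01482057,  0.0164524 ]), 'grip_force': 0.0, 'grip_width': 0.9982785799535875}
```

View pics/scene0.png

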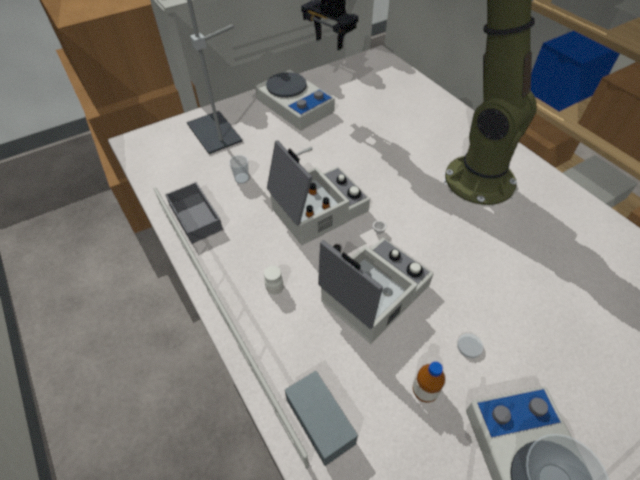

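View pics/top0.png

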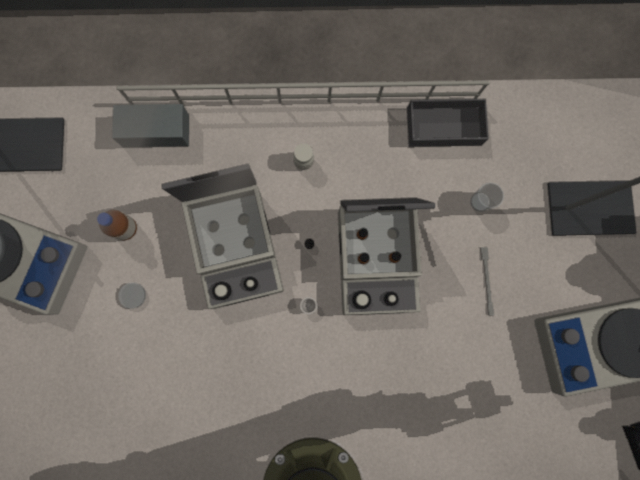

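The vials are in the right-hand heater: in the top view its start button is near (361,299), its stop button near (391,298), and its lid near row 205. I'll zoom in next.

```bash
python3 - <<'E'
import cv2
a=cv2.imread("pics/top0.png")[185:325,325:445]; b=cv2.imread("pics/scene0.png")[130:250,255:380]
a=cv2.resize(a,None,fx=4,fy=4,interpolation=cv2.INTER_CUBIC); b=cv2.resize(b,None,fx=6,fy=6,interpolation=cv2.INTER_CUBIC)[:,:800]
b=cv2.resize(cv2.imread("pics/scene0.png")[135:245,260:375],None,fx=5,fy=5,interpolation=cv2.INTER_CUBIC)
cv2.imwrite("pics/a.png",a)
cv2.imwrite("pics/b.png",b)
E
```

```text
(no output)
```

View pics/a.png

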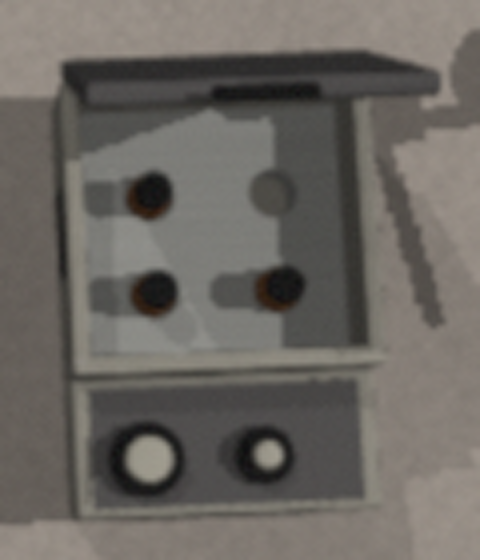

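View pics/b.png

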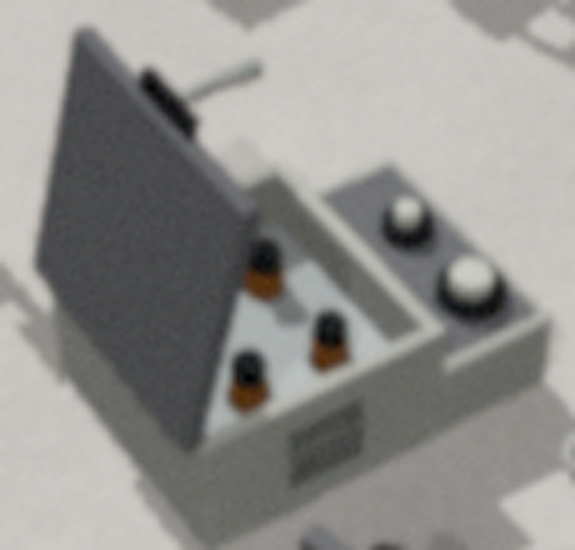

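```bash
cat > h.py <<'E'
import numpy as np
from scipy.spatial.transform import Rotation as R
from bench import calibration
def proj(n,P):
    c=calibration(n); p=(np.atleast_2d(P)-c["eye"])@R.from_rotvec(c["attitude"]).as_matrix()
    return np.c_[c["cx"]+c["fx"]*p[:,0]/-p[:,2], c["cy"]+c["fy"]*p[:,1]/p[:,2]]
E
python3 - <<'E'
from h import *
from scipy.optimize import least_squares
T=lambda u,v:(325+u/4,185+v/4)
S=lambda u,v:(260+u/5,135+v/5)
print(proj("top",[0,0,0]),proj("scene",[0,0,0]))
fix=[("top",(-.088,.045,.082),T(150,458)),("top",(-.088,-.02,.082),T(268,455)),("top",(-.042,.085,.095),T(76,372)),("top",(-.042,-.085,.095),T(383,360)),
("top",(-.12,.085,.062),T(78,514)),("top",(-.12,-.085,.062),T(380,500)),
("scene",(-.088,.045,.082),S(472,275)),("scene",(-.088,-.02,.082),S(408,212)),("scene",(-.042,.085,.095),S(440,328)),("scene",(-.12,.085,.062),S(548,318)),("scene",(-.12,-.085,.062),S(390,165))]
# lid: along s, off n, y
lid=[("scene",(.159,.013,-.085),S(85,28)),("scene",(.159,.013,.085),S(252,212)),("scene",(-.001,.013,-.085),S(38,265)),("scene",(-.001,.013,.085),S(190,450)),
("top",(.159,.001,.085),T(85,102)),("top",(.159,.001,-.085),T(438,92))]
def pts(p):
    x,y,w,a=p; c,s=np.cos(w),np.sin(w)
    L=[(.118-q[0]*np.cos(a)+q[1]*np.sin(a),q[2],.095+q[0]*np.sin(a)+q[1]*np.cos(a)) for _,q,_ in lid]
    H=np.array([q for _,q,_ in fix]+L)
    return np.c_[x+c*H[:,0]-s*H[:,1],y+s*H[:,0]+c*H[:,1],H[:,2]]
A=fix+lid
def f(p):
    W=pts(p); return np.concatenate([proj(a[0],w)[0]-a[2] for a,w in zip(A,W)])
r=least_squares(f,[.6,-.12,0,1.6],loss="soft_l1"); print(r.x,np.degrees(r.x[2:])); print(f(r.x).reshape(-1,2).round(1))
print("start,stop",pts(r.x)[:2],"lid edge",pts(r.x)[11:13])
E
```

```text
[[312.37800861 489.86268842]] [[478.62223972 179.86492062]]
[ 0.5023933  -0.15851821  0.01757832  1.28832714] [ 1.00716362 73.81570799]
[[-0.7 -0.1]
 [-0.3 -0.6]
 [-1.3  0.5]
 [ 0.6  0.4]
 [-1.1  1.4]
 [ 0.5  1.8]
 [-0.9 -0.5]
 [-1.  -0.9]
 [ 0.8  0.6]
 [ 0.5 -0.3]
 [-1.1 -2.8]
 [-3.4 -0.4]
 [-2.   0.5]
 [-2.9  0.7]
 [-2.3  1.8]
 [-0.9  1.4]
 [ 0.5  0.6]]
start,stop [[ 0.41361592 -0.11507198  0.082     ]
 [ 0.41475845 -0.18006193  0.082     ]] lid edge [[ 0.59004116 -0.24199048  0.25132231]
 [ 0.587053   -0.07201675  0.25132231]]
```

Request:
apply_moves:
  dp:
    - [0, 0, -0.04]
    - [0, 0, -0.04]
    - [0, 0, -0.04]
  twist:
    - [0, 0, 0.085]
    - [0, 0, 0.085]
    - [0, 0, 0.085]
  fingers: [1, 1, 1]

```text
time: 0.4
position: [0.1718, -0.6264, 0.3432]
tool_rot: [-3.14, -0.015, 0.001]
ft_force: [0.0, -0.2, 0.1]
grip_width: 0.81
grip_force: 0.0
```

Request:
apply_moves:
  dp:
    - [0.03, -0.035, 0]
    - [0.03, -0.035, 0]
    - [0.03, -0.035, 0]
    - [0.03, -0.035, 0]
    - [0.03, -0.035, 0]
    - [0.03, -0.035, 0]
    - [0.03, -0.035, 0]
    - [0.03, -0.035, 0]
  twist:
    - [0, 0, 0]
    - [0, 0, 0]
    - [0, 0, 0]
    - [0, 0, 0]
    - [0, 0, 0]
    - [0, 0, 0]
    - [0, 0, 0]
    - [0, 0, 0]
  fingers: [1, 1, 1, 1, 1, 1, 1, 1]

```text
time: 1.2
position: [0.4091, -0.342, 0.3423]
tool_rot: [3.142, 0.02, -0.001]
ft_force: [0.3, -1.0, -0.3]
grip_width: 0.084
grip_force: 0.0
```

```bash
python3 - <<'E'
from bench import ctrl,get_image
import cv2
s=ctrl.get_state(); print(s["time"],s["position"],s["tool_rot"])
cv2.imwrite("pics/w1.png",get_image("wrist")[:,:,::-1])
E
```

```text
1.2 [ 0.40911615 -0.34204204  0.34226269] [ 3.14150339e+00  2.00060187e-02 -6.83249219e-04]
```

View pics/w1.png

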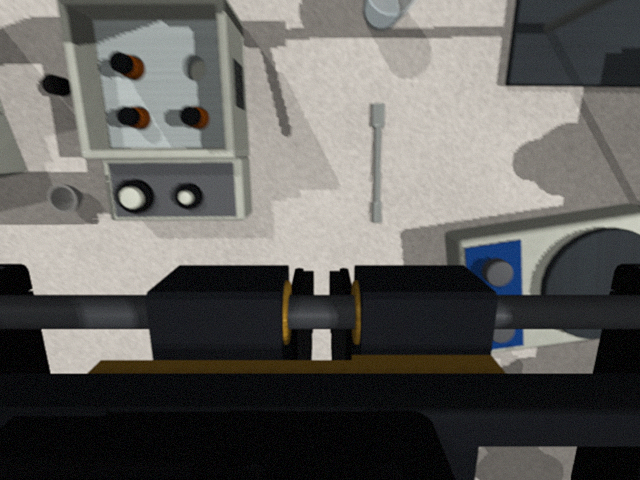

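The wrist view shows the start button at (131,197), the stop button at (186,196) and the rim's front-left corner at about (82,158). I'll check the pose fit against these.

```bash
python3 - <<'E'
from h import *
c=calibration("wrist");H=c["hand_eye"];Rt=R.from_rotvec([3.1415,.02,-.00068]).as_matrix();t=np.array([.40911615,-.34204204,.34226269])
for u,v,z in((131,197,.082),(186,196,.082),(82,158,.095),(247,157,.095)):
    d=np.array([(u-c["cx"])/c["fx"],-(v-c["cy"])/c["fy"],-1]); d=Rt@H[:3,:3]@d; e=Rt@H[:3,3]+t
    print(e+d*(z-e[2])/d[2])
E
```

```text
[ 0.41547333 -0.11874215  0.082     ]
[ 0.41748174 -0.18347473  0.082     ]
[ 0.46012165 -0.07642179  0.095     ]
[ 0.46355809 -0.25944609  0.095     ]
```

Request:
apply_moves:
  dp:
    - [0.035, -0.026, 0]
    - [0.035, -0.026, 0]
    - [0.035, -0.026, 0]
    - [0.035, -0.026, 0]
    - [0.035, -0.026, 0]
    - [0.035, -0.026, 0]
    - [0.035, -0.026, 0]
    - [0, 0, 0]
  twist:
    - [0, 0, 0]
    - [0, 0, 0]
    - [0, 0, 0]
    - [0, 0, 0]
    - [0, 0, 0]
    - [0, 0, 0]
    - [0, 0, 0]
    - [0, 0, 0]
  fingers: [1, 1, 1, 1, 1, 1, 1, 1]

```text
time: 2.05
position: [0.6541, -0.1516, 0.3397]
tool_rot: [-3.135, -0.036, 0.002]
ft_force: [-0.5, 1.2, -0.8]
grip_width: 0.0
grip_force: 0.0
```

Request:
apply_moves:
  dp:
    - [0, 0, 0.02]
    - [0, 0, 0.02]
    - [0, 0, 0.02]
    - [0, 0, 0.02]
    - [0, 0, 0.02]
    - [0, 0, 0.005]
    - [0, 0, 0]
  twist:
    - [0, 0, 0]
    - [0, 0, 0]
    - [0, 0, 0]
    - [0, 0, 0]
    - [0, 0, 0]
    - [0, 0, 0]
    - [0, 0, 0]
  fingers: [1, 1, 1, 1, 1, 1, 1]

```text
time: 2.75
position: [0.6501, -0.1593, 0.2365]
tool_rot: [-3.141, -0.019, 0.004]
ft_force: [-0.5, -0.6, 0.4]
grip_width: 0.003
grip_force: 0.0
```

```bash
python3 - <<'E'
from bench import ctrl,get_image
import cv2
s=ctrl.get_state(); print(s["time"],s["position"],s["tool_rot"],s["ft_force"])
cv2.imwrite("pics/s2.png",cv2.resize(get_image("scene")[80:280,200:440,::-1],None,fx=3,fy=3,interpolation=cv2.INTER_CUBIC))
E
```

```text
2.75 [ 0.65010668 -0.15933316  0.23654394] [-3.14136446 -0.01903743  0.00359635] [-0.5075067  -0.61311988  0.43296026]
```

View pics/s2.png

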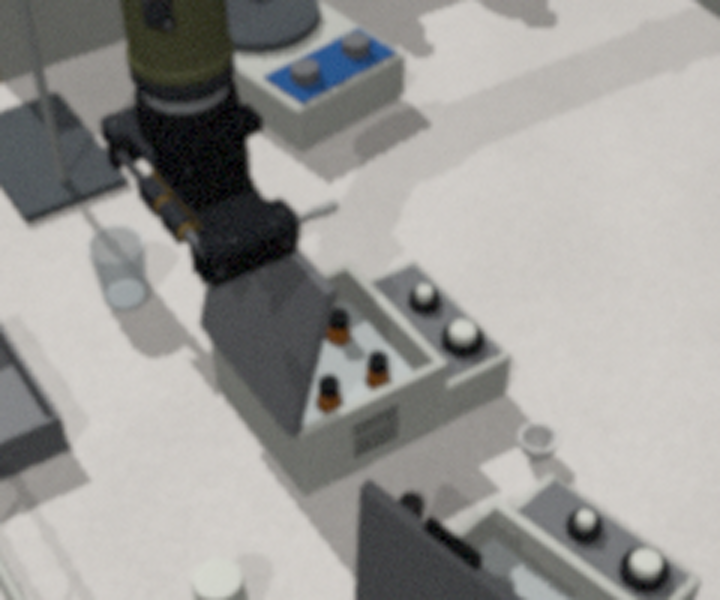

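```bash
python3 - <<'E'
from h import *
for p in([.65,-.159,.2365],[.65,-.159,.306],[.5885,-.072,.251]): print((proj("scene",p)[0]-[200,80])*3)
E
```

```text
[206.70250225 273.76076762]
[198.28533434 208.58279256]
[323.60215647 294.7929494 ]
```

Request:
apply_moves:
  dp:
    - [-0.01, 0, 0]
    - [-0.01, 0, 0]
    - [-0.01, 0, 0]
    - [-0.005, 0, 0]
    - [-0.005, 0, 0]
    - [-0.005, 0, 0]
    - [-0.005, 0, 0.001]
    - [-0.005, 0, 0.002]
  twist:
    - [0, 0, 0]
    - [0, 0, 0]
    - [0, 0, 0]
    - [0, 0, 0]
    - [0, 0, 0]
    - [0, 0, 0]
    - [0, 0, 0]
    - [0, 0, 0]
  fingers: [1, 1, 1, 1, 1, 1, 1, 1]

```text
time: 3.6
position: [0.5969, -0.1594, 0.2354]
tool_rot: [3.141, 0.02, 0.005]
ft_force: [2.4, -0.6, 4.0]
grip_width: 0.011
grip_force: 1.5
```

Request:
apply_moves:
  dp:
    - [-0.005, 0, 0.001]
    - [-0.005, 0, 0.002]
    - [-0.005, 0, 0.002]
    - [-0.005, 0, 0.002]
    - [-0.005, 0, 0.002]
    - [-0.004, 0, 0.002]
    - [-0.004, 0, 0.002]
    - [-0.004, 0, 0.003]
    - [-0.004, 0, 0.003]
    - [-0.004, 0, 0.003]
  twist:
    - [0, 0, 0]
    - [0, 0, 0]
    - [0, 0, 0]
    - [0, 0, 0]
    - [0, 0, 0]
    - [0, 0, 0]
    - [0, 0, 0]
    - [0, 0, 0]
    - [0, 0, 0]
    - [0, 0, 0]
  fingers: [1, 1, 1, 1, 1, 1, 1, 1, 1, 1]

```text
time: 4.6
position: [0.5505, -0.1599, 0.2122]
tool_rot: [-3.141, -0.02, 0.001]
ft_force: [0.8, -0.6, 2.1]
grip_width: 0.006
grip_force: 1.2
```

Request:
apply_moves:
  dp:
    - [-0.004, 0, 0.003]
    - [-0.004, 0, 0.003]
    - [-0.004, 0, 0.004]
    - [-0.004, 0, 0.004]
    - [-0.004, 0, 0.004]
    - [-0.004, 0, 0.004]
    - [-0.003, 0, 0.004]
    - [-0.003, 0, 0.004]
    - [-0.003, 0, 0.004]
    - [-0.003, 0, 0.004]
  twist:
    - [0, 0, 0]
    - [0, 0, 0]
    - [0, 0, 0]
    - [0, 0, 0]
    - [0, 0, 0]
    - [0, 0, 0]
    - [0, 0, 0]
    - [0, 0, 0]
    - [0, 0, 0]
    - [0, 0, 0]
  fingers: [1, 1, 1, 1, 1, 1, 1, 1, 1, 1]

```text
time: 5.6
position: [0.5147, -0.1604, 0.1741]
tool_rot: [3.141, 0.02, -0.0]
ft_force: [0.8, 0.1, 2.4]
grip_width: 0.002
grip_force: 0.9
```

Request:
apply_moves:
  dp:
    - [-0.003, 0, 0.004]
    - [-0.003, 0, 0.004]
    - [-0.002, 0, 0.004]
    - [-0.002, 0, 0.004]
    - [-0.002, 0, 0.004]
    - [-0.002, 0, 0.004]
    - [-0.002, 0, 0.004]
    - [-0.002, 0, 0.003]
    - [-0.001, 0, 0.003]
    - [-0.001, 0, 0.003]
  twist:
    - [0, 0, 0]
    - [0, 0, 0]
    - [0, 0, 0]
    - [0, 0, 0]
    - [0, 0, 0]
    - [0, 0, 0]
    - [0, 0, 0]
    - [0, 0, 0]
    - [0, 0, 0]
    - [0, 0, 0]
  fingers: [1, 1, 1, 1, 1, 1, 1, 1, 1, 1]

```text
time: 6.6
position: [0.4948, -0.1606, 0.1373]
tool_rot: [-3.141, -0.02, 0.001]
ft_force: [0.8, 0.1, 0.4]
grip_width: 0.008
grip_force: 0.7
```

Request:
apply_moves:
  dp:
    - [-0.001, 0, 0.003]
    - [-0.001, 0, 0.003]
    - [-0.001, 0, 0.003]
    - [-0.001, 0, 0.002]
    - [-0.001, 0, 0.002]
    - [0, 0, 0.002]
    - [0, 0, 0.002]
    - [0, 0, 0.002]
    - [0, 0, 0.002]
    - [0, 0, 0.002]
  twist:
    - [0, 0, 0]
    - [0, 0, 0]
    - [0, 0, 0]
    - [0, 0, 0]
    - [0, 0, 0]
    - [0, 0, 0]
    - [0, 0, 0]
    - [0, 0, 0]
    - [0, 0, 0]
    - [0, 0, 0]
  fingers: [1, 1, 1, 1, 1, 1, 1, 1, 1, 1]

```text
time: 7.6
position: [0.4898, -0.1608, 0.1143]
tool_rot: [3.141, 0.02, -0.001]
ft_force: [-1.3, 0.5, 1.1]
grip_width: 0.001
grip_force: 0.7
```

Request:
apply_moves:
  dp:
    - [0, 0, 0.001]
    - [0, 0, 0.001]
    - [0, 0, 0.001]
    - [0, 0, 0.001]
    - [0, 0, 0.001]
    - [0, 0, 0.001]
    - [0, 0, 0.001]
    - [0, 0, 0.001]
  twist:
    - [0, 0, 0]
    - [0, 0, 0]
    - [0, 0, 0]
    - [0, 0, 0]
    - [0, 0, 0]
    - [0, 0, 0]
    - [0, 0, 0]
    - [0, 0, 0]
  fingers: [1, 1, 1, 1, 1, 1, 1, 1]

```text
time: 8.4
position: [0.4901, -0.1608, 0.1083]
tool_rot: [3.141, 0.02, -0.001]
ft_force: [-6.7, 2.0, 17.3]
grip_width: 0.004
grip_force: 9.2
```

Request:
apply_moves:
  dp:
    - [0, 0, -0.003]
    - [0, 0, -0.007]
    - [0, 0, -0.02]
    - [0, 0, -0.02]
    - [0, 0, -0.01]
    - [-0.02, -0.012, 0]
    - [-0.02, -0.012, 0]
    - [-0.02, -0.012, 0]
    - [-0.015, -0.009, 0]
    - [0, 0, 0]
  twist:
    - [0, 0, 0]
    - [0, 0, 0]
    - [0, 0, 0]
    - [0, 0, 0]
    - [0, 0, 0]
    - [0, 0, 0]
    - [0, 0, 0]
    - [0, 0, 0]
    - [0, 0, 0]
    - [0, 0, 0]
  fingers: [1, 1, 1, 1, 1, 1, 1, 1, 1, 1]

```text
time: 9.4
position: [0.4129, -0.1159, 0.1663]
tool_rot: [3.141, 0.021, -0.002]
ft_force: [0.4, 0.2, -0.7]
grip_width: 0.004
grip_force: 0.0
```

```bash
python3 - <<'E'
from bench import ctrl,get_image
import cv2,numpy as np
s=ctrl.get_state(); print(s["time"],s["position"],s["tool_rot"],s["ft_force"])
a=cv2.resize(get_image("top")[185:325,325:445,::-1],None,fx=3.5,fy=3.5,interpolation=cv2.INTER_CUBIC)
b=cv2.resize(get_image("scene")[130:270,265:365,::-1],(350,490),interpolation=cv2.INTER_CUBIC)
b=cv2.resize(b,(350,490)); cv2.imwrite("pics/c3.png",np.hstack([a,b]))
E
```

```text
9.4 [ 0.41294572 -0.11585306  0.16627654] [ 3.14061372e+00  2.13174345e-02 -1.51942058e-03] [ 0.40321661  0.1793851  -0.73482258]
```

View pics/c3.png

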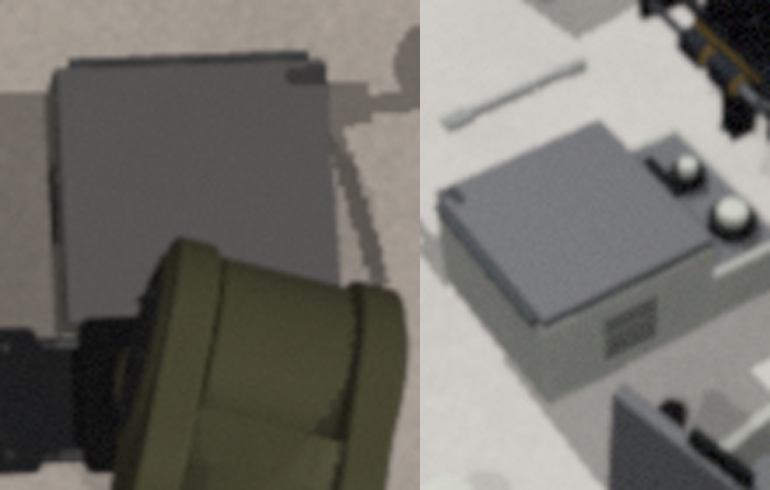

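Request:
apply_moves:
  dp:
    - [0.001, 0.001, 0.02]
    - [0, 0, 0.02]
    - [0, 0, 0.02]
    - [0, 0, 0.015]
    - [0, 0, 0.003]
    - [0, 0, 0.002]
    - [0, 0, 0.001]
    - [0, 0, 0.001]
  twist:
    - [0, 0, 0]
    - [0, 0, 0]
    - [0, 0, 0]
    - [0, 0, 0]
    - [0, 0, 0]
    - [0, 0, 0]
    - [0, 0, 0]
    - [0, 0, 0]
  fingers: [1, 1, 1, 1, 1, 1, 1, 1]

```text
time: 10.3
position: [0.4163, -0.118, 0.0852]
tool_rot: [3.141, 0.02, 0.002]
ft_force: [-0.7, -0.6, -0.7]
grip_width: 0.005
grip_force: 0.0
```

Request:
apply_moves:
  dp:
    - [0, 0, 0.002]
    - [0, 0, 0.002]
    - [0, 0, 0.002]
    - [0, 0, 0.002]
    - [0, 0, 0.001]
    - [0, 0, 0.001]
  twist:
    - [0, 0, 0]
    - [0, 0, 0]
    - [0, 0, 0]
    - [0, 0, 0]
    - [0, 0, 0]
    - [0, 0, 0]
  fingers: [1, 1, 1, 1, 1, 1]

```text
time: 10.9
position: [0.4162, -0.118, 0.0761]
tool_rot: [3.141, 0.02, 0.001]
ft_force: [-4.4, 1.9, 20.7]
grip_width: 0.01
grip_force: 10.2
```

The button bottomed out at 76 mm, its full-down height, with 20 N on the tool. I'll retreat straight up.

Request:
apply_moves:
  dp:
    - [0, 0, 0]
    - [0, 0, -0.004]
    - [0, 0, -0.006]
    - [0, 0, -0.02]
    - [0, 0, -0.03]
    - [0, 0, -0.03]
    - [0, 0, -0.03]
    - [0, 0, -0.02]
    - [0, 0, 0]
    - [0, 0, 0]
  twist:
    - [0, 0, 0]
    - [0, 0, 0]
    - [0, 0, 0]
    - [0, 0, 0]
    - [0, 0, 0]
    - [0, 0, 0]
    - [0, 0, 0]
    - [0, 0, 0]
    - [0, 0, 0]
    - [0, 0, 0]
  fingers: [1, 1, 1, 1, 1, 1, 1, 1, 1, 1]

```text
time: 11.9
position: [0.415, -0.1176, 0.2139]
tool_rot: [-3.141, -0.02, 0.001]
ft_force: [-0.8, -0.3, -1.0]
grip_width: 0.002
grip_force: 0.0
```

```bash
python3 - <<'E'
from bench import ctrl,get_image
import cv2
s=ctrl.get_state(); print(s["time"],s["position"],s["ft_force"])
cv2.imwrite("pics/s4.png",cv2.resize(get_image("scene")[60:400,180:500,::-1],None,fx=1.75,fy=1.75,interpolation=cv2.INTER_CUBIC))
E
```

```text
11.9 [ 0.41500145 -0.11755401  0.21387374] [-0.82894263 -0.34960401 -1.02840371]
```

View pics/s4.png

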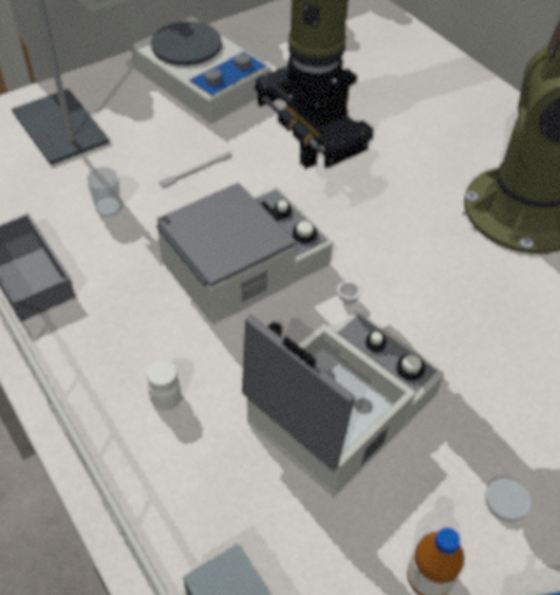

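The loaded heater's lid is shut at (225,230) and its start button at (305,230) has sprung back. The spare heater's lid is still open, nothing else looks moved, and the gripper is clear of everything.

```bash
python3 -c "
from bench import ctrl
print(ctrl.close_job())"
```

```text
the job is handed in; nothing more can be done
None
```

The loaded heater's lid was pushed gently shut, its start button was pressed fully down and sprang back, nothing else appears disturbed in the last picture, and the job was handed in at about 12 s of the 43 s allowed.

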